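# Clamp a reglued speaker under the bench screw press

### The arm

A 7-joint arm with a two-finger parallel gripper is mounted at the origin on the work surface. World frame = base frame: x ahead of the robot, y to its left, z up, the work surface at z = 0. Lengths are in m, angles in rad, forces in N, time in s.
With the tool pointing down it reaches from about 0.425 to 0.875 m from the base axis. Payload 4.7 kg.
Tool frame: the origin (TCP) lies on the centre line of the jaws, within the pads' length; the fingertips stand 14 mm ahead of it and the grasp point (between the pads) lies 5 mm behind it; z points along the fingers, x is the direction in which the jaws open and shut, and the axes are right-handed (so a half turn about z gives the same grasp; the last joint's range is limited). The gripper opens to 87 mm and grips with 3 to 60 N. Pads are 19 mm wide; open, the fingers measure 117 mm over their backs; the gripper's body (75 mm by 190 mm) begins 51 mm behind the grasp point.
Start: joints at [-1.158, 0.321, -0.07, 1.45, 0.023, 1.371, -0.057], TCP at [0.252, 0.599, 0.237] pointing down, gripper open.
Joint ranges: [-2.86, 2.86], [-0.3, 2.09], [-1.38, 1.24], [0.06, 2.45], [-1.56, 4.7], [0.09, 2.05], [-2.69, 2.69]. Speed limits (rad/s): [2.57, 2.57, 3.14, 3.14, 3.14, 3.14, 3.14].

### API

Orientations are given as a rotation vector (axis times angle).
In Python, from bench import ctrl gives the robot as it stands.
- The arm moves only by the tool drive_tool, never from a script. Its argument "rows" is a list that holds one entry, the list of rows, each a list of 5 numbers: the shift along the tool's x, y, z scaled (see below), then the turn about the tool's z scaled (see below), then the closure in counts, from 0 (fully open) to 255 (shut). In form: [[[dx, dy, dz, spin, jaw], ...]]. A call has 1 to 20 rows; each row is the pose to reach, as a shift and turn from the pose commanded when the call began, along the tool's axes at that moment, turning the shorter way round; what a row does not reach only later rows make up. The controller multiplies each number of a shift by 300 mm and each number of a turn by pi rad. A row lasts 1/8 s, in which the tool goes at most 62.5 mm and 10.7 degrees, less where a joint would pass 70% of its speed; a pose out of reach is approached as far as the arm can. A call with a number of a shift or a turn outside -1 to 1 is refused whole. A call with a gripper value outside its range is refused whole. The fingers move at their own pace and stop on an object; "grip_force" is the grip in N (left out, the last holds). Time passes only in rows, so rows that repeat a pose let the fingers close. It gives the time, the measured TCP pose, the force and the opening at its end, in the units of the state.
- ctrl.get_state(): the state, without advancing time (a new reading comes with each control period).
- ctrl.get_image(name): name is "scene" or "side" or "wrist"; returns a dict with "img" (480x640x3 uint8, blue, green, red), "camera_matrix" (3x3 intrinsics, pixels), "R" (3x3) and "t" (3): a world point X has camera coordinates R X + t. Camera axes: x right, y down, z forward; pixel columns grow to the right and rows downward; lengths in m; the calibration is good to about 2 mm. A picture is of the moment at which its call begins. There is no depth.
- ctrl.close_job(): hands the job in, once; it reports no verdict.
The state is a dict: "time": time; "joint_positions": joint angles; "qd": joint speeds; "joint_torque": joint torques, N m; "position": TCP position; "tool_rot": TCP orientation; "ft_force": force on the tool from outside, world axes, zero at the start; "torque": the same for the moment, N m; "grip_width": opening from 0.0 (shut) to 1.0 (fully open).
Only numpy, scipy, OpenCV 4.12 (cv2) and the standard library are available. Lean on these libraries where they do the work, as an engineer would, in place of code of your own. Each camera call takes 0.05 s, during which the arm holds its last target.

### The job

The magnet of the speaker lying in the bench press has just been glued and must set under pressure: lift the folded crank handle out of its rest, swing it fully upright and push it down home so that it latches. Then wind the handwheel clockwise until you feel the foot meet the magnet, and about a third of a turn more to nip it firmly without crushing it. Leave the crank upright and latched and the speaker squarely under the foot, and disturb nothing else on the bench.

Things in the scene. Friction and masses are not known exactly. Their poses are not given: they have to be found in the camera images.
- press: press frame, bolted down: blue cast base 170 (x) x 286 (y) x 22 high, two steel columns of 26 diameter at y = +-112, blue crosshead 62 (x) x 268 (y) whose top is 176 above the bench (column nuts rise 14 higher). Origin under the centre of the base, below the screw axis.
- head: press head, fixed on the crosshead at any yaw; it carries the handwheel, screw and foot. Origin on the upright screw axis, 176 above the bench. Under the crosshead hangs the sprung foot, a rubber-faced disc of 50 diameter that moves straight down on the screw axis; at the start it is some 13 to 25 above the magnet, set differently each time and not measured: feel for it.
- wheel (a joint): turn of the black handwheel, rad, 0 at the start; grows clockwise seen from above and lowers the foot 16 mm per turn. Stiff, stays where left: about 0.3 N m to turn (6 to 7 N at the crank handle); with the foot on the magnet the effort rises by some 0.09 N m (2 N at the handle) per rad, as the foot's spring (14 N per mm) is squeezed. Rim: 108 across, 12 thick, 16 to 28 above the head's origin.
- crank_rest (a point): fixed steel rest outside the rim, a U of two upright walls 15 apart, 10 long along the handle, in which the nose of the folded crank lies: the wheel is locked until the crank is lifted out. Point on the folded handle's axis, 98 from the hinge pin, 226 above the bench; the walls rise 9 above it.
- crank_pin (a point): hinge pin of the folding crank handle, on a steel lug on the wheel's rim, 46 from the screw axis, 50 above the head's origin (226 above the bench); it goes round with the wheel. The pin is level and square to the handle.
- crank_grip (a point): middle of the crank's red grip, a free-turning sleeve of 20 diameter, 58 long, 57 from the pin (49 when pushed home); a steel nose of 12 diameter beyond it ends 106 from the pin (98 when home). At the start the handle is folded: level, pointing from the pin to this point, 30 degrees off the line from pin to screw axis, its axis 22 above the top of the rim.
- crank (a joint): swing of the crank handle up about its pin, rad: 0 folded, 1.571 upright against a stop. Friction of 0.03 N m keeps it upright; let go on the way, it falls back.
- latch (a joint): how far the handle is pushed along its own axis towards the pin, m: 0 drawn out (start), 0.008 home; friction of 12 N holds it. It swings freely only while drawn out. Upright, pushed straight down 8 mm to its stop, a brass cross-pin in the shank drops into the lug's notch and it cannot fold; not latched, it folds again under the cranking load.
- speaker: loudspeaker driver face down in the middle of the press's rubber bed (bed top 32 above the bench): frame of 104 diameter, dark magnet of 78 with a steel back plate on top, 48 high in all, about 0.55 kg. Origin under its centre. It is to stay there, under the foot.
- mate: the other driver of the pair, already glued, same shape as the speaker in the press, lying magnet up on the mat; origin under its centre. Leave it alone.
- glue: white squeeze bottle of glue, 42 diameter, 122 high, standing; origin under its centre. Leave it alone.
- solder: spool of solder, 62 diameter, 44 high, standing on its flange; origin under its centre. Leave it alone.
- driver_tool: screwdriver with yellow handle, 200 long, lying; origin under its middle. Leave it alone.
- screw_tray: green tray of two compartments, 110 x 80 x 25; origin under its centre. Leave it alone.
- multimeter: yellow hand multimeter, 150 x 76 x 38, lying; origin under its centre. Leave it alone.
- camera_unit: white bullet camera, 110 x 60 x 71, lying; origin under its centre. Leave it alone.
Things that resemble listed ones, but are neither listed nor needed, are in the scene too. What is shaped like the speaker but green is not meant.

How it is judged:
By the outcome, as a careful person would: the job done as asked, in the order asked, and still so for the second after the job is handed in, with the robot touching nothing.
It also fails if it takes over 64 s, if anything falls off the work surface, if the arm or the gripper's body presses on something with over 40 N, if the wrist force passes 120 N, or if a joint passes its speed limit or range.

## Working session

There is one attempt and no reset: what is moved stays moved. The work goes in short steps, Python scripts to look and compute and a tool call to move; the robot and the scene stay as the last step left them, time stands still between calls to the robot, and variables do not carry over. Pictures are saved under pics/ and viewed, and the job is handed in when it is done.

Besides the shell and the picture viewer there is one more tool, called by a JSON object that holds its "api" and its "payload". drive_tool: Moves the arm, as the interface text tells. Its arguments: {"type":"object","properties":{"rows":{"type":"array"},"grip_force":{"type":"number"}},"required":["rows"]}

```bash
mkdir -p pics; cat > h.py <<'E'
import numpy as np, cv2, sys
from bench import ctrl
from scipy.spatial.transform import Rotation as Rn
def snap(name,fn):
    d=ctrl.get_image(name); cv2.imwrite(f'pics/{fn}.png',d['img']); 
    np.savez(f'pics/{fn}.npz',**{k:np.array(d[k]) for k in ('img','camera_matrix','R','t')}); return d
def load(fn): return dict(np.load(f'pics/{fn}.npz'))
def ray(d,u,v):
    K,R,t=[np.array(d[k],float) for k in('camera_matrix','R','t')]
    c=-R.T@t.ravel(); w=R.T@np.linalg.solve(K,[u,v,1.]); return c,w/np.linalg.norm(w)
def onz(d,u,v,z):
    c,w=ray(d,u,v); return c+w*(z-c[2])/w[2]
def tri(*obs):
    A=np.zeros((3,3));b=np.zeros(3)
    for d,u,v in obs:
        c,w=ray(d,u,v);P=np.eye(3)-np.outer(w,w);A+=P;b+=P@c
    return np.linalg.solve(A,b)
def proj(d,X):
    p=np.array(d['camera_matrix'])@(np.array(d['R'])@np.array(X)+np.array(d['t']).ravel()); return p[:2]/p[2]
E
python3 - <<'E'
from h import *
for n in('scene','side','wrist'):
    d=snap(n,n+'0'); c,w=ray(d,320,240); print(n,c.round(3),w.round(3))
s=ctrl.get_state(); print(s)
E
```

```text
scene [1.386 0.653 0.885] [-0.686 -0.477 -0.55 ]
side [ 0.287 -1.236  1.312] [ 0.148  0.73  -0.667]
wrist [0.177 0.63  0.384] [ 0.275 -0.11  -0.955]
{'time': 0.15, 'joint_positions': array([-1.15791751,  0.32162271, -0.07006562,  1.45139068,  0.02257825,
        1.37082168, -0.05692426]), 'qd': array([ 4.02407243e-04, -2.07532480e-03, -4.99540807e-05, -1.82264153e-03,
        2.39701731e-04, -1.61044152e-03, -5.82999264e-04]), 'joint_torque': array([-6.27170925e-05, -4.91791964e+01, -4.04480807e-01, -3.12880361e+01,
       -6.39729341e-02,  4.03669663e-02,  1.22859014e-04]), 'position': array([0.25227974, 0.59860645, 0.23573415]), 'tool_rot': array([ 2.61673086e+00,  1.73691869e+00, -1.84006937e-03]), 'ft_force': array([-0.16415786,  0.70030541, -0.97671085]), 'torque': array([ 0.00387106, -0.02299108,  0.00285638]), 'grip_width': 1.001059542158711}
```

View pics/scene0.png

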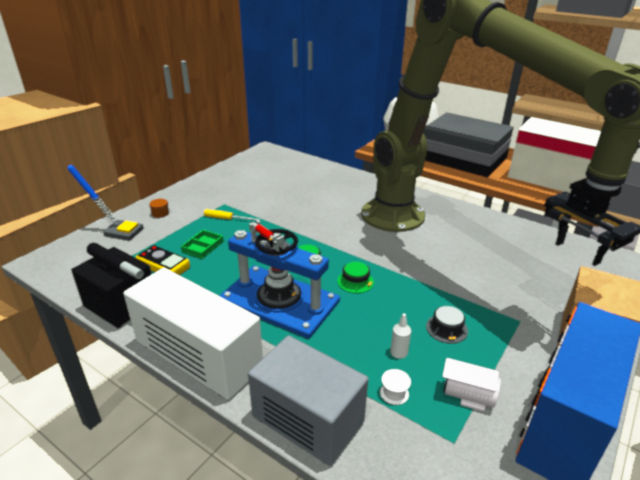

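View pics/side0.png

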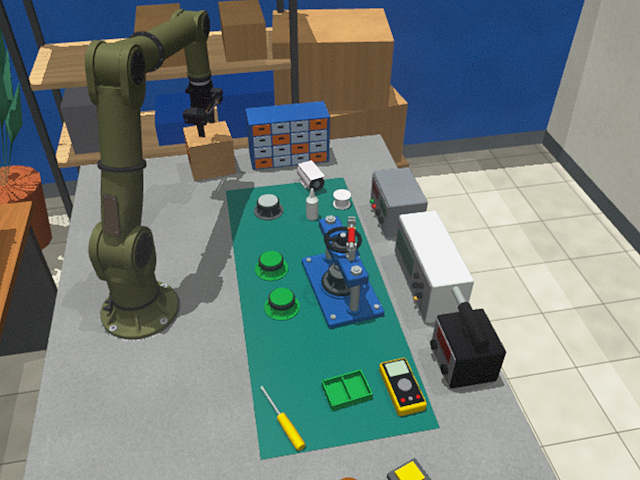

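View pics/wrist0.png

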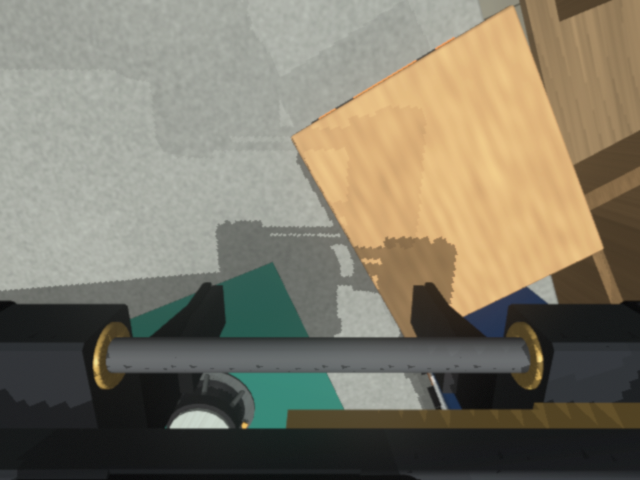

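The red crank grip is at about (262,231) in the scene view and (351,236) in the side view, on the blue press. I'll zoom in on both.

```bash
python3 - <<'E'
from h import *
a=load('scene0')['img'][205:335,215:345]; b=load('side0')['img'][200:330,290:400]
a=cv2.resize(a,(400,400),interpolation=cv2.INTER_CUBIC); b=cv2.resize(b,(338,400),interpolation=cv2.INTER_CUBIC)
cv2.imwrite('pics/crop0.png',np.hstack([a,b]))
E
```

```text
(no output)
```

View pics/crop0.png

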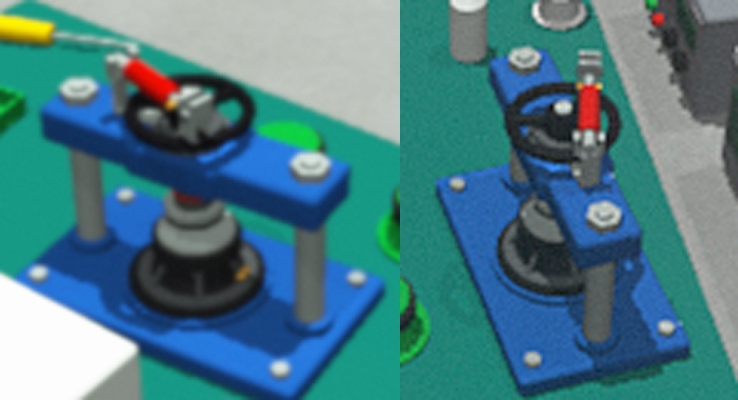

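```bash
python3 - <<'E'
from h import *
S=load('scene0');D=load('side0')
def red(d,x0,x1,y0,y1):
    im=d['img'].astype(int); m=((im[...,2]>150)&(im[...,1]<70)&(im[...,0]<70)).astype(np.uint8)
    k=np.zeros_like(m);k[y0:y1,x0:x1]=1;m&=k
    p=np.argwhere(m)[:,::-1].astype(float);c=p.mean(0);l,v=np.linalg.eigh(np.cov(p.T));ax=v[:,1]
    q=(p-c)@ax;return c,ax,q.min(),q.max(),len(p)
r=red(S,235,285,215,255);q=red(D,335,365,220,260);print(r,q)
g=tri((S,*r[0]),(D,*q[0]));print('grip',g.round(4),proj(S,g),proj(D,g))
for n,(d,rr) in {'S':(S,r),'D':(D,q)}.items():
    print(n,'on z .226',onz(d,*rr[0],.230).round(4),[onz(d,*(rr[0]+rr[1]*e),.230).round(4) for e in rr[2:4]])
# nuts top z=.19 
sx=lambda x,y:(215+x*130/400,205+y*130/400); dx=lambda x,y:(290+(x-400)*110/338,200+y*130/400)
for n,d,pts in(('S',S,[sx(78,86),sx(310,161)]),('D',D,[dx(523,56),dx(603,213)])):
    P=[onz(d,*p,.186) for p in pts];print(n,P,(P[0]+P[1])/2,np.linalg.norm(P[0]-P[1]))
# rest & pin rough
print('rest tops',onz(S,*sx(117,62),.235),onz(D,*dx(590,140),.235))
print('pin lug',onz(S,*sx(195,97),.23),onz(D,*dx(590,65),.23))
E
```

```text
(array([263.8556701 , 230.59793814]), array([-0.86264651, -0.50580727]), np.float64(-8.746465400210568), np.float64(8.59652968712037), 97) (array([351.        , 234.80555556]), array([-0.03536866,  0.99937433]), np.float64(-6.836666204660985), np.float64(6.261306104352827), 72)
grip [ 0.6154 -0.0491  0.2306] [264.30262577 230.36623823] [351.38550247 235.03069888]
S on z .226 [ 0.6161 -0.0499  0.23  ] [array([ 0.6207, -0.0221,  0.23  ]), array([ 0.6115, -0.0779,  0.23  ])]
D on z .226 [ 0.6147 -0.0473  0.23  ] [array([ 0.6221, -0.0193,  0.23  ]), array([ 0.6081, -0.0723,  0.23  ])]
S [array([ 0.60877641, -0.1389537 ,  0.186     ]), array([0.58310263, 0.08283198, 0.186     ])] [ 0.59593952 -0.02806086  0.186     ] 0.22326672450870572
D [array([0.58439918, 0.085261  , 0.186     ]), array([ 0.60881904, -0.13803035,  0.186     ])] [ 0.59660911 -0.02638468  0.186     ] 0.2246226925506717
rest tops [ 0.61847245 -0.08254562  0.235     ] [ 0.60528651 -0.09558671  0.235     ]
pin lug [ 0.61602109 -0.00430539  0.23      ] [0.63068102 0.00929787 0.23      ]
```

Candidates for the crank grip: the red sleeve on the press at scene (264,231) and side (351,235). The only other reds are component-cabinet fronts and instrument buttons, none of them on a handwheel. The green speaker lookalikes at scene (355,275) and (308,250) don't matter here. The crop shows the red sleeve lying between the lug and the U rest on the blue press, so I choose it.

Checks against the given sizes:
- **Nut spacing:** 224 mm.
- **Grip height:** 0.2306, expected about 0.226.
- **Grip to axis:** 29.4 mm, expected 28.6.

I raise the tool and start moving over.

```bash
cat >> h.py <<'E'
def mv(target,yaw=None,base=None):
    """world TCP target, yaw(deg) of tool x -> scaled numbers from the (measured) pose"""
    s=ctrl.get_state(); p=np.array(s['position']) if base is None else np.array(base); R=Rn.from_rotvec(s['tool_rot']).as_matrix()
    d=R.T@(np.array(target)-p)/.3; sp=0
    y0=np.degrees(np.arctan2(R[1,0],R[0,0]))
    if yaw is not None: sp=-((yaw-y0+180)%360-180)/180
    return d.round(4),round(sp,4),p.round(4),round(y0,2)
E
python3 - <<'E'
from h import *
print(mv([.252,.599,.34])); print(mv([.37,.37,.34],40))
E
```

```text
(array([ 3.000e-04, -1.300e-03, -3.476e-01]), 0, array([0.2523, 0.5986, 0.2357]), np.float64(67.15))
(array([-0.5504,  0.6575, -0.3467]), np.float64(0.1508), array([0.2523, 0.5986, 0.2357]), np.float64(67.15))
```

{"api": "drive_tool", "payload": {"rows": [[[0,0,-0.17,0,0],[0,0,-0.347,0,0],[-0.11,0.13,-0.347,0.03,0],[-0.22,0.26,-0.347,0.06,0],[-0.33,0.39,-0.347,0.09,0],[-0.44,0.52,-0.347,0.12,0],[-0.55,0.657,-0.347,0.15,0]]]}}

```text
time: 1.02
position: [0.3704, 0.3688, 0.3405]
tool_rot: [-2.952, -1.074, 0.0]
ft_force: [0.9, 0.3, 0.6]
grip_width: 1.0
```

```bash
python3 - <<'E'
from h import *
print(mv([.50,.13,.34],13,base=[.370,.370,.34])); print(ctrl.get_state())
E
```

```text
(array([-0.1822,  0.8914, -0.    ]), np.float64(0.15), array([0.37, 0.37, 0.34]), np.float64(39.99))
{'time': 1.025, 'joint_positions': array([-0.94221733,  0.01665933,  0.10999574,  1.59731465, -0.00191357,
        1.52779485, -0.13412258]), 'qd': array([ 0.38347453, -0.30395897,  0.35260033,  0.31478628,  0.01814675,
       -0.01294121, -0.02653999]), 'joint_torque': array([-2.56151542e+00, -3.16920662e+01, -1.45198055e+00, -3.22006023e+01,
       -2.20061503e-01,  2.34829159e-01,  1.29589846e-02]), 'position': array([0.37039548, 0.368783  , 0.34046823]), 'tool_rot': array([-2.95214890e+00, -1.07432725e+00,  1.65589146e-04]), 'ft_force': array([0.93529314, 0.29324933, 0.61710219]), 'torque': array([-0.00384146, -0.05148386,  0.00130811]), 'grip_width': 1.0002635419944776}
```

{"api": "drive_tool", "payload": {"rows": [[[-0.03,0.15,0,0.025,0],[-0.06,0.3,0,0.05,0],[-0.09,0.45,0,0.075,0],[-0.12,0.6,0,0.1,0],[-0.15,0.75,0,0.125,0],[-0.182,0.891,0,0.15,0]]]}}

```text
time: 1.78
position: [0.5011, 0.1293, 0.3405]
tool_rot: [-3.121, -0.355, -0.0]
ft_force: [0.6, 0.1, -0.4]
grip_width: 1.003
```

```bash
python3 - <<'E'
from h import *
print(mv([.612,-.062,.34],-13,base=[.50,.13,.34]))
E
```

```text
(array([ 0.22  ,  0.7075, -0.    ]), np.float64(0.1444), array([0.5 , 0.13, 0.34]), np.float64(12.98))
```

{"api": "drive_tool", "payload": {"rows": [[[0.04,0.14,0,0.03,0],[0.09,0.28,0,0.06,0],[0.13,0.42,0,0.09,0],[0.18,0.57,0,0.12,0],[0.22,0.707,0,0.144,0],[0.22,0.707,0,0.144,0],[0.22,0.707,0,0.144,0]]]}}

```text
time: 2.65
position: [0.6129, -0.0599, 0.3402]
tool_rot: [-3.122, 0.348, 0.002]
ft_force: [0.3, 0.8, -0.1]
grip_width: 0.997
```

```bash
python3 - <<'E'
from h import *
snap('wrist','w1');snap('side','d1');snap('scene','s1')
print(mv([.612,-.062,.34],-13),ctrl.get_state()['ft_force'])
E
```

```text
(array([-0.0007,  0.0109,  0.0024]), np.float64(0.0022), array([ 0.6129, -0.0588,  0.3407]), np.float64(-12.61)) [-0.25409837  0.37017686  0.16600351]
```

View pics/w1.png

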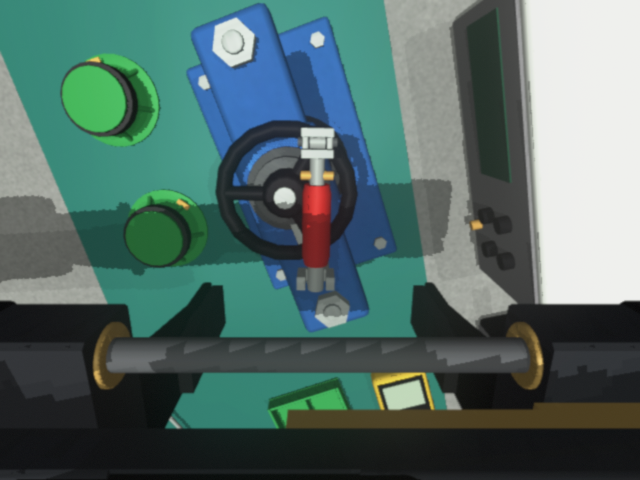

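The wrist view shows the handle clearly: lug at about (318,143), red grip from (317,187) to (315,265), U rest at (315,277), hub at (285,198), and nuts at (233,42) and (332,310). I'll measure from it.

```bash
python3 - <<'E'
from h import *
W=load('w1')
im=W['img'].astype(int); m=((im[...,2]>110)&(im[...,1]<60)&(im[...,0]<60))
m[:180]=0;m[275:]=0;m[:,:290]=0;m[:,345:]=0
p=np.argwhere(m)[:,::-1].astype(float)
top=p[p[:,1]<p[:,1].min()+6].mean(0);bot=p[p[:,1]>p[:,1].max()-6].mean(0);print(top,bot,p[:,1].min(),p[:,1].max())
P=[onz(W,p[p[:,1]<200,0].mean(),p[:,1].min(),.230),onz(W,p[p[:,1]>250,0].mean(),p[:,1].max(),.226+.004)]
print(P,np.linalg.norm(P[1]-P[0]),(P[0]+P[1])/2,np.degrees(np.arctan2(*(P[1]-P[0])[1::-1])))
print('lug',onz(W,318,143,.232),'rest',onz(W,315,277,.23))
n=[onz(W,233,42,.19),onz(W,332,310,.19)];print('nuts',n,(n[0]+n[1])/2,np.linalg.norm(n[0]-n[1]))
# rim black ellipse
g=(im.max(2)<50).astype(np.uint8);g[:110]=0;g[265:]=0;g[:,:205]=0;g[:,365:]=0
c,_=cv2.findContours(g,cv2.RETR_EXTERNAL,cv2.CHAIN_APPROX_NONE);c=max(c,key=len)
e=cv2.fitEllipse(cv2.convexHull(c));print(e, 'axis',onz(W,*e[0],.198))
for n,d in(('s',load('s1')),('d',load('d1'))):
    im=d['img'].astype(int);m=((im[...,2]>150)&(im[...,1]<70)&(im[...,0]<70));
    if n=='s':m[:215]=0;m[255:]=0;m[:,:235]=0;m[:,285:]=0
    else:m[:220]=0;m[260:]=0;m[:,:335]=0;m[:,365:]=0
    print(n,m.sum())
E
```

```text
[316.47191011 187.75280899] [314.44776119 263.97014925] 185.0 267.0
[array([ 0.6205558 , -0.02022743,  0.23      ]), array([ 0.60620936, -0.07750357,  0.23      ])] 0.059045547032501644 [ 0.61338258 -0.0488655   0.23      ] -104.0620420350107
lug [0.62777373 0.00640012 0.232     ] rest [ 0.60484441 -0.08513333  0.23      ]
nuts [array([0.58431854, 0.08446927, 0.19      ]), array([ 0.60824392, -0.13432976,  0.19      ])] [ 0.59628123 -0.02493025  0.19      ] 0.2201032483220663
((266.7712707519531, 198.4892120361328), (94.33795166015625, 127.60808563232422), 155.12986755371094) axis [ 0.58007246 -0.02687356  0.198     ]
s 46
d 21
```

```bash
python3 - <<'E'
from h import *
s=ctrl.get_state();print(s['position'],s['ft_force'])
print(mv([.6114,-.0600,.223],-13.3)); print(mv([.6114,-.0600,.223],-13.3,base=[.612,-.062,.34]))
E
```

```text
[ 0.61292922 -0.05884249  0.34071368] [-0.25409837  0.37017686  0.16600351]
(array([-0.004 ,  0.0053,  0.3924]), np.float64(0.0038), array([ 0.6129, -0.0588,  0.3407]), np.float64(-12.61))
(array([-0.0033, -0.0057,  0.39  ]), np.float64(0.0038), array([ 0.612, -0.062,  0.34 ]), np.float64(-12.61))
```

{"api": "drive_tool", "payload": {"rows": [[[-0.003,0.002,0.1,0.004,60],[-0.003,0.002,0.22,0.004,90],[-0.003,0.002,0.22,0.004,110],[-0.003,0.002,0.22,0.004,110]]], "grip_force": 12}}

```text
time: 3.3
position: [0.6127, -0.0604, 0.2763]
tool_rot: [-3.12, 0.367, -0.003]
ft_force: [-0.5, 0.7, -0.0]
grip_width: 0.638
```

```bash
python3 - <<'E'
from h import *
print(mv([.6114,-.0600,.223],-13.3)); snap('wrist','w2');print(mv([.6114,-.0600,.223],-13.3)); 
E
```

```text
(array([-0.0047, -0.0002,  0.1775]), np.float64(-0.0007), array([ 0.6127, -0.0604,  0.2763]), np.float64(-13.42))
(array([-0.0061, -0.0009,  0.1788]), np.float64(-0.0008), array([ 0.613 , -0.0607,  0.2767]), np.float64(-13.44))
```

View pics/w2.png

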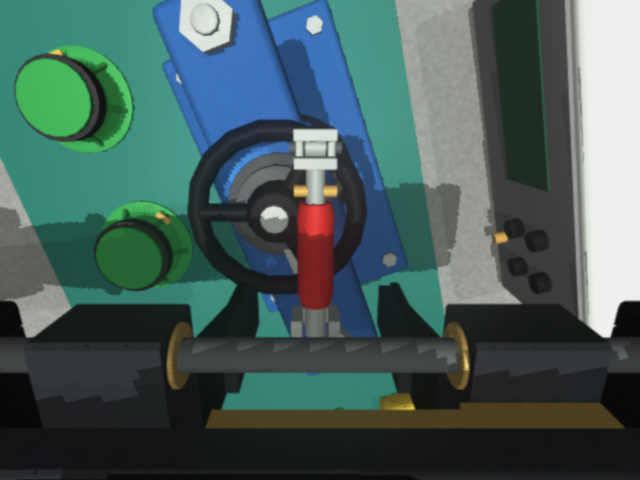

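The handle at x≈316 is centred between the finger tips at 250 and 385. I go down and close.

{"api": "drive_tool", "payload": {"rows": [[[-0.003,0,0.09,0,110],[-0.003,0,0.178,0,110],[-0.003,0,0.178,0,255],[-0.003,0,0.178,0,255],[-0.003,0,0.178,0,255],[-0.003,0,0.178,0,255]]], "grip_force": 12}}

```text
time: 4.1
position: [0.6115, -0.0608, 0.2223]
tool_rot: [-3.119, 0.369, -0.001]
ft_force: [-1.6, -0.2, 0.5]
grip_width: 0.226
```

```bash
python3 - <<'E'
from h import *
snap('wrist','w3');s=ctrl.get_state();print(s['position'],s['ft_force'],s['torque'],s['grip_width'])
E
```

```text
[ 0.61145335 -0.06082701  0.22214537] [-1.36061517 -0.0889103   2.79145348] [-0.00470864  0.22014678 -0.05901893] 0.22385758591097843
```

View pics/w3.png

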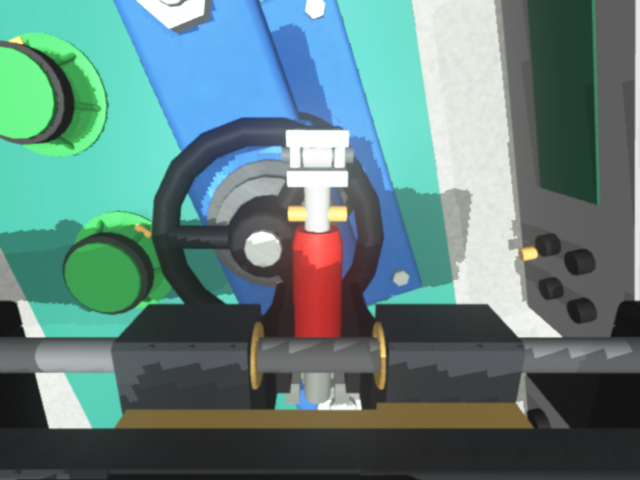

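Gripped: the opening is 0.224 of 87 mm, about 19.5 mm, which fits the 20 mm sleeve. The picture shows the sleeve between the pads at x≈317. Now I swing it up along the arc around the pin, radius about 69 mm.

{"api": "drive_tool", "payload": {"rows": [[[0,-0.001,-0.02,0,255],[0,-0.0035,-0.04,0,255],[0,-0.008,-0.06,0,255],[0,-0.014,-0.079,0,255],[0,-0.022,-0.098,0,255],[0,-0.031,-0.1155,0,255],[0,-0.042,-0.133,0,255],[0,-0.054,-0.1485,0,255],[0,-0.054,-0.1485,0,255]]], "grip_force": 8}}

```text
time: 5.28
position: [0.6152, -0.045, 0.2666]
tool_rot: [3.12, -0.368, 0.001]
ft_force: [-0.7, -2.1, 0.2]
grip_width: 0.225
```

```bash
python3 - <<'E'
from h import *
snap('wrist','w4');s=ctrl.get_state();print(s['position'],s['ft_force'],s['torque'],s['grip_width'])
E
```

```text
[ 0.61515602 -0.04510186  0.26637962] [-1.15685008 -2.39767538  1.98808429] [-0.59171851  0.45341673  0.00789895] 0.22433175906679456
```

View pics/w4.png

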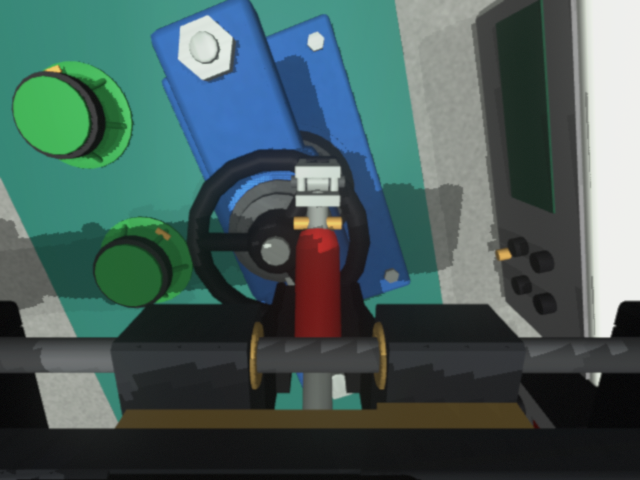

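The sleeve is rising in the jaws and the forces are low. I finish the swing.

{"api": "drive_tool", "payload": {"rows": [[[0,-0.014,-0.015,0,255],[0,-0.0285,-0.0285,0,255],[0,-0.044,-0.041,0,255],[0,-0.0615,-0.0516,0,255],[0,-0.079,-0.061,0,255],[0,-0.098,-0.0686,0,255],[0,-0.117,-0.075,0,255],[0,-0.137,-0.079,0,255],[0,-0.157,-0.082,0,255],[0,-0.177,-0.083,0,255],[0,-0.187,-0.083,0,255],[0,-0.187,-0.083,0,255]]], "grip_force": 8}}

```text
time: 6.82
position: [0.6284, 0.0103, 0.2909]
tool_rot: [-3.119, 0.368, -0.001]
ft_force: [-0.3, -0.3, 3.5]
grip_width: 0.226
```

```bash
python3 - <<'E'
from h import *
a=snap('side','d5');b=snap('scene','s5');snap('wrist','w5');s=ctrl.get_state();print(s['position'],s['ft_force'],s['torque'],s['grip_width'])
A=cv2.resize(a['img'][170:300,290:410],(370,400),interpolation=cv2.INTER_CUBIC);B=cv2.resize(b['img'][165:295,215:345],(400,400),interpolation=cv2.INTER_CUBIC)
cv2.imwrite('pics/c5.png',np.hstack([B,A]))
E
```

```text
[0.62832569 0.01012424 0.29086887] [0.43866993 0.83271899 2.74191845] [-0.0263694   0.08754589  0.00355549] 0.2260941193148438
```

View pics/c5.png

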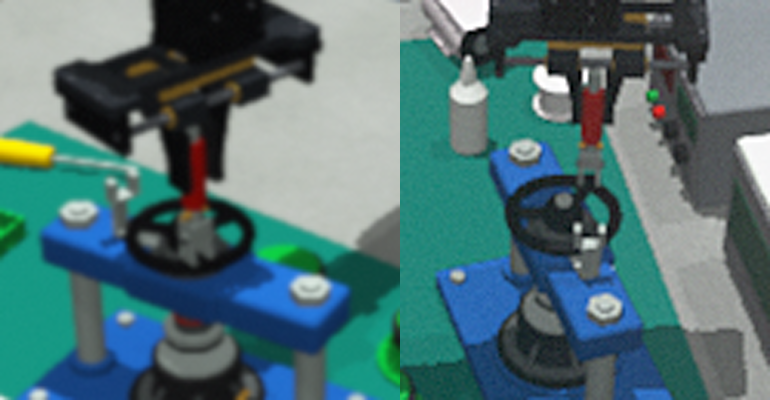

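View pics/w5.png

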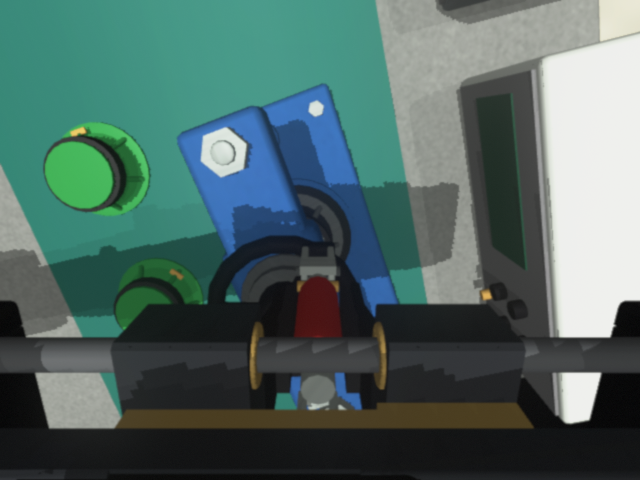

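It looks upright or nearly so, but I haven't felt a stop yet. I nudge further in the same direction to make sure it sits on the stop.

{"api": "drive_tool", "payload": {"rows": [[[0,-0.008,0,0,255],[0,-0.016,0,0,255],[0,-0.016,0,0,255]]], "grip_force": 8}}

```text
time: 7.35
position: [0.6288, 0.0116, 0.2907]
tool_rot: [3.116, -0.372, -0.001]
ft_force: [-1.5, -4.5, 4.0]
grip_width: 0.224
```

```bash
python3 - <<'E'
from h import *
a=snap('side','d6');b=snap('scene','s6');s=ctrl.get_state();print(s['position'],s['ft_force'],s['torque'],s['grip_width'])
A=cv2.resize(a['img'][180:240,330:380],(400,480),interpolation=cv2.INTER_CUBIC);B=cv2.resize(b['img'][190:260,255:305],(343,480),interpolation=cv2.INTER_CUBIC)
cv2.imwrite('pics/c6.png',np.hstack([B,A]))
# vertical line projections
p=np.array([.627,.0062,.226])
for n,d in(('scene',b),('side',a)):print(n,proj(d,p),proj(d,p+[0,0,.057]),proj(d,p+[0,0,.106]))
E
```

```text
[0.62876481 0.01155588 0.29074528] [-2.50874759 -4.56404621  3.96844651] [-1.29358061  0.51125432  0.04425811] 0.22584406240210617
scene [278.95433897 241.37013557] [278.05110439 220.89041784] [277.23427012 202.36971935]
side [350.76679594 223.05770459] [351.57332923 207.31863558] [352.29688603 193.19880852]
```

View pics/c6.png

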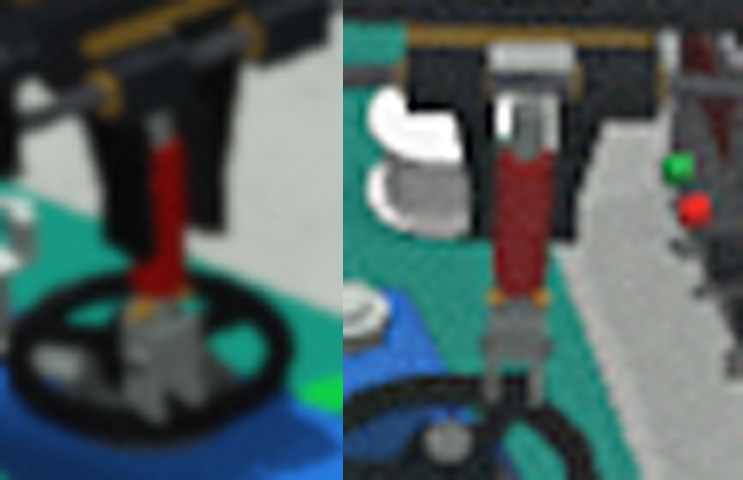

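The stop is felt: 4.6 N, and the tool yielded instead of moving. Now I grip firmly and push straight down in steps.

{"api": "drive_tool", "payload": {"rows": [[[0,0,0,0,255],[0,0,0,0,255],[0,0,0.01,0,255],[0,0,0.02,0,255],[0,0,0.03,0,255],[0,0,0.04,0,255],[0,0,0.04,0,255]]], "grip_force": 50}}

```text
time: 8.32
position: [0.629, 0.0114, 0.2824]
tool_rot: [3.118, -0.373, 0.003]
ft_force: [-6.0, -5.3, 17.4]
grip_width: 0.221
```

```bash
python3 - <<'E'
from h import *
s=ctrl.get_state();print(s['position'],s['ft_force'],s['torque'],s['grip_width'])
E
```

```text
[0.62903195 0.01138953 0.28241431] [-6.03551023 -5.34408652 17.42041105] [-1.26197104  1.69438994 -0.01220574] 0.22079613353728406
```

{"api": "drive_tool", "payload": {"rows": [[[0,0,0.01,0,255],[0,0,0.02,0,255],[0,0,0.02,0,255]]], "grip_force": 50}}

```text
time: 8.7
position: [0.6297, 0.0111, 0.2819]
tool_rot: [-3.119, 0.373, -0.011]
ft_force: [-12.5, -5.6, 36.9]
grip_width: 0.215
```

```bash
python3 - <<'E'
from h import *
a=snap('side','d7');b=snap('scene','s7');s=ctrl.get_state();print(s['position'],s['ft_force'],s['torque'],s['grip_width'])
A=cv2.resize(a['img'][180:240,330:380],(400,480),interpolation=cv2.INTER_CUBIC);B=cv2.resize(b['img'][190:260,255:305],(343,480),interpolation=cv2.INTER_CUBIC)
cv2.imwrite('pics/c7.png',np.hstack([B,A]))
E
```

```text
[0.62973396 0.0111439  0.28188781] [-12.44380391  -4.8691411   37.09066978] [-1.31572768  3.2708643  -0.03313256] 0.21426155283814396
```

View pics/c7.png

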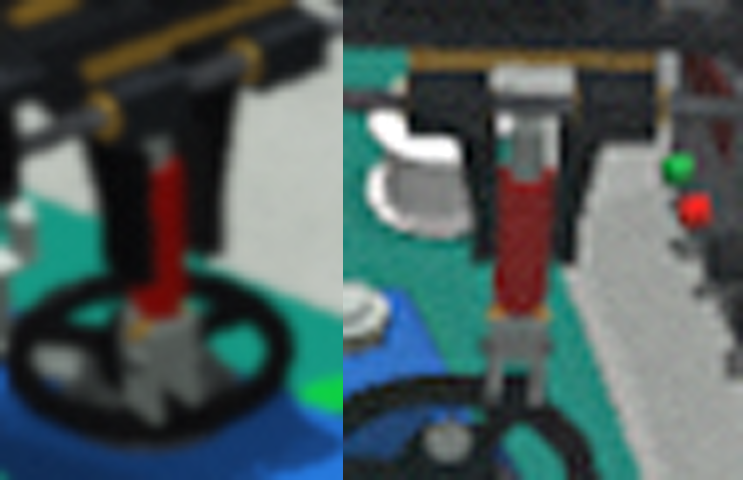

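The stop is felt: force rose from 17 to 37 N in 0.5 mm after about 8.5 mm of travel, and the brass pin now sits in the lug. I relax the load.

{"api": "drive_tool", "payload": {"rows": [[[0,0,-0.015,0,255],[0,0.005,-0.03,0,255],[0,0.01,-0.032,0,255],[0,0.01,-0.032,0,255]]], "grip_force": 15}}

```text
time: 9.3
position: [0.6288, 0.0114, 0.2811]
tool_rot: [3.119, -0.369, -0.001]
ft_force: [2.8, -2.7, -4.5]
grip_width: 0.225
```

```bash
python3 - <<'E'
from h import *
for i in range(2):
    s=ctrl.get_state();print(s['position'],s['tool_rot'],s['ft_force'],s['torque'],s['grip_width'],s['joint_positions'].round(3))
    snap('wrist','w8')
E
```

```text
[0.62875713 0.01139358 0.28105865] [ 3.11940364e+00 -3.68701322e-01 -5.98887361e-04] [ 2.79337008 -2.74672697 -4.54754948] [-0.61693073 -0.83201095 -0.01948127] 0.2246134683675123 [-0.503  0.281  0.554  1.459 -0.147  1.445 -0.184]
[0.62870332 0.01139009 0.28106688] [ 3.11932399e+00 -3.68673954e-01 -7.83273026e-04] [ 2.624583   -2.53813662 -6.20359694] [-0.61109373 -0.87988341 -0.01018927] 0.22326939767907666 [-0.503  0.28   0.554  1.459 -0.147  1.445 -0.184]
```

View pics/w8.png

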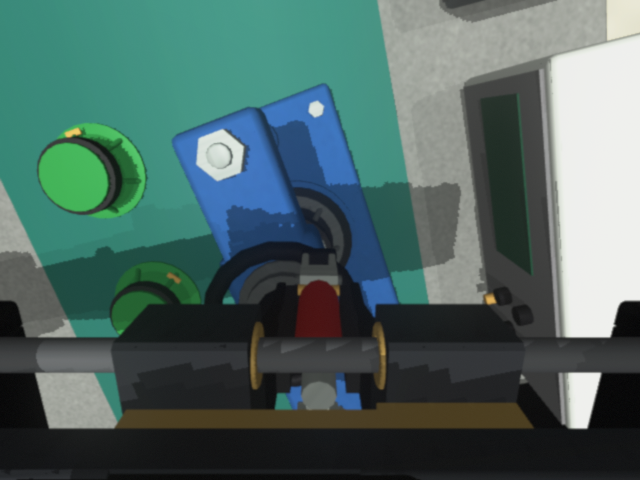

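Latched with a small residual load. I open slightly, recentre on the handle (the TCP is about 4 mm past the axis along tool y), and regrip.

{"api": "drive_tool", "payload": {"rows": [[[0,0,0,0,140],[0,0,0,0,140],[0,0.014,0.004,0,140],[0,0.014,0.004,0,140],[0,0.014,0.004,0,140]]], "grip_force": 25}}

```text
time: 10.02
position: [0.6275, 0.0072, 0.2813]
tool_rot: [-3.119, 0.369, -0.0]
ft_force: [0.2, -1.2, -0.5]
grip_width: 0.445
```

```bash
python3 - <<'E'
from h import *
b=snap('scene','s9');a=snap('side','d9');snap('wrist','w9')
s=ctrl.get_state();print(s['position'],s['tool_rot'],s['ft_force'],s['torque'],s['grip_width'])
A=cv2.resize(a['img'][180:240,330:380],(400,480),interpolation=cv2.INTER_CUBIC);B=cv2.resize(b['img'][190:260,255:305],(343,480),interpolation=cv2.INTER_CUBIC)
cv2.imwrite('pics/c9.png',np.hstack([B,A]))
for d in(a,b):
    im=d['img'].astype(int);m=((im[...,2]>80)&(im[...,1]<50)&(im[...,0]<50));k=np.zeros_like(m);
    if d is a:k[200:222,340:365]=1
    else:k[205:240,268:290]=1
    p=np.argwhere(m&k)[:,::-1];d['c']=(p.min(0)+p.max(0))/2;d['m']=p.mean(0);print(p.min(0),p.max(0),d['m'])
print(tri((a,*a['m']),(b,*b['m'])),onz(a,*a['m'],.275),onz(b,*b['m'],.275))
E
```

```text
[0.62756813 0.00730362 0.28119171] [-3.11965310e+00  3.68683550e-01 -1.51414828e-04] [0.1462757  0.27630123 0.20709525] [-0.09722689  0.05500751  0.0372035 ] 0.44921455070964195
[349 201] [355 218] [351.79591837 209.96938776]
[273 214] [281 235] [277.18987342 224.3164557 ]
[0.62818045 0.0048122  0.27409817] [0.6275105  0.00431333 0.275     ] [0.6300253  0.00569767 0.275     ]
```

View pics/c9.png

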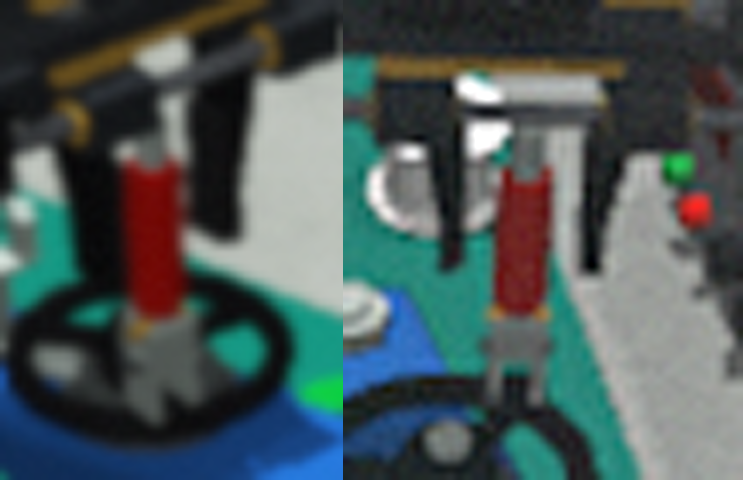

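View pics/w9.png

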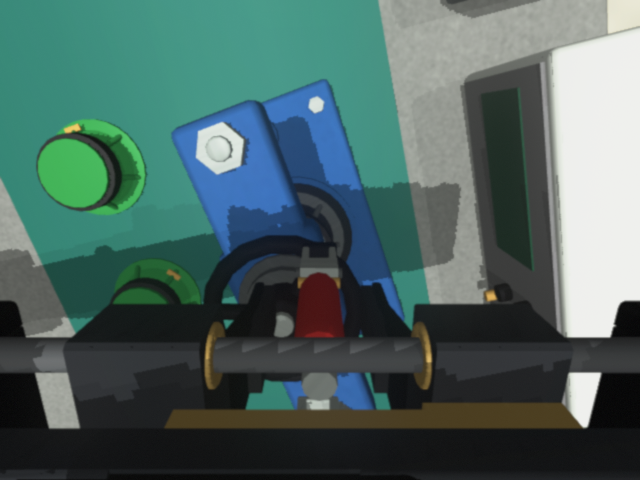

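The handle stands upright and home: grip centre at z≈0.274, expected 0.275. Before cranking I check how near the white instrument box comes to the gripper body.

```bash
python3 - <<'E'
from h import *
a=load('scene0')['img'][260:470,110:380]; b=load('side0')['img'][160:390,350:510]
cv2.imwrite('pics/cbox.png',np.hstack([cv2.resize(a,(430,334)),cv2.resize(b,(232,334))]))
E
```

```text
(no output)
```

View pics/cbox.png

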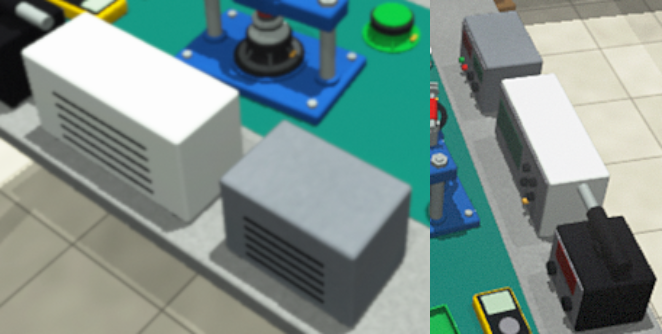

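```bash
python3 - <<'E'
from h import *
S=load('scene0');D=load('side0')
print(tri((S,260.1,319.7),(D,399.7,213)),tri((S,174.7,269.4),(D,429.3,284)))
E
```

```text
[0.80685302 0.09906762 0.1597236 ] [ 0.79366419 -0.19494807  0.15343833]
```

The box is only 0.16 high and stands at x>0.79, so there is no conflict. I grip and crank the first 60° (15° per row, tool-frame circle of radius 46 mm).

{"api": "drive_tool", "payload": {"rows": [[[0,0,0,0,255],[0,0,0,0,255],[0,0,0.004,0,255],[0.015,0.011,0.004,0,255],[0.0317,0.0244,0.004,0,255],[0.045,0.039,0.004,0,255],[0.0561,0.0561,0.004,0,255],[0.065,0.074,0.004,0,255],[0.0714,0.0931,0.004,0,255],[0.0766,0.1328,0.004,0,255]]], "grip_force": 25}}

```text
time: 11.42
position: [0.6414, -0.0317, 0.2804]
tool_rot: [-3.114, 0.36, -0.001]
ft_force: [-0.4, 7.0, 2.3]
grip_width: 0.221
```

```bash
cat >> h.py <<'E'
AX=np.array([.5963,-.0265])
def wh():
    s=ctrl.get_state();p=np.array(s['position'])[:2]-AX;f=np.array(s['ft_force']);r=np.hypot(*p);u=p/r
    tcw=np.array([u[1],-u[0]])
    print('t',round(s['time'],2),'pos',s['position'].round(4),'ang',round(np.degrees(np.arctan2(p[1],p[0])),1),'r',round(r*1e3,1),'Ftan(load)',round(-f[:2]@tcw,2),'Frad',round(f[:2]@u,2),'Fz',f[2].round(2),'w',round(s['grip_width'],3))
E
python3 -c "
from h import *
wh()"
```

```text
t 11.43 pos [ 0.6414 -0.0317  0.2804] ang -6.5 r 45.4 Ftan(load) 6.94 Frad -1.18 Fz 2.33 w 0.221
```

Cranking works: about 53° turned, tangential load 6.9 N, which matches the free-running friction. I go on through another half turn; contact cannot come before about 290°.

{"api": "drive_tool", "payload": {"rows": [[[-0.0052,0.0397,0,0,255],[-0.0205,0.0767,0,0,255],[-0.0449,0.1084,0,0,255],[-0.0766,0.1328,0,0,255],[-0.1136,0.1481,0,0,255],[-0.1533,0.1533,0,0,255],[-0.193,0.1481,0,0,255],[-0.23,0.1328,0,0,255],[-0.2617,0.1084,0,0,255],[-0.2861,0.0767,0,0,255],[-0.3014,0.0397,0,0,255],[-0.3066,0,0,0,255]]], "grip_force": 25}}

```text
time: 12.92
position: [0.5507, -0.0196, 0.2803]
tool_rot: [3.114, -0.374, -0.0]
ft_force: [-2.3, -6.1, 2.6]
grip_width: 0.223
```

```bash
python3 -c "
from h import *
wh()
b=snap('scene','s10');cv2.imwrite('pics/c10.png',cv2.resize(b['img'][165:325,200:360],(480,480),interpolation=cv2.INTER_CUBIC))"
```

```text
t 12.93 pos [ 0.5507 -0.0196  0.2803] ang 171.4 r 46.2 Ftan(load) 6.38 Frad 1.39 Fz 2.6 w 0.223
```

View pics/c10.png

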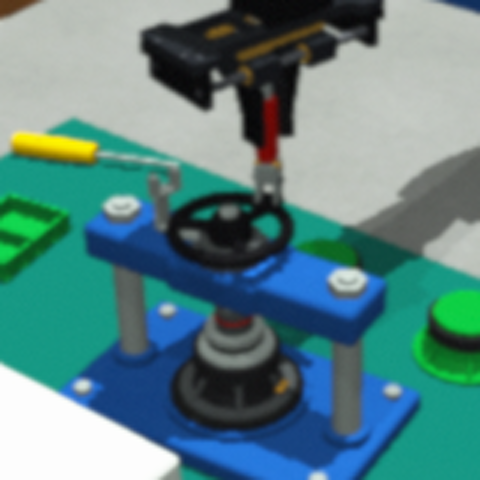

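The crank is still upright and latched, and the wheel has turned about 235°. From here I take small steps and read the load at each.

{"api": "drive_tool", "payload": {"rows": [[[0.0013,-0.02,0,0,255],[0.0052,-0.0397,0,0,255],[0.0117,-0.0587,0,0,255],[0.0205,-0.0767,0,0,255]]]}}

```text
time: 13.48
position: [0.5609, 0.0034, 0.2803]
tool_rot: [3.117, -0.372, -0.006]
ft_force: [-5.3, -3.6, 5.1]
grip_width: 0.22
```

```bash
python3 -c "
from h import *
wh()"
```

```text
t 13.47 pos [0.5609 0.0034 0.2803] ang 139.8 r 46.4 Ftan(load) 6.16 Frad 1.68 Fz 5.11 w 0.22
```

{"api": "drive_tool", "payload": {"rows": [[[0.0117,-0.0165,0,0,255],[0.0244,-0.0317,0,0,255],[0.0395,-0.0451,0,0,255],[0.0561,-0.0561,0,0,255]]]}}

```text
time: 13.98
position: [0.5811, 0.0175, 0.2803]
tool_rot: [-3.12, 0.37, 0.007]
ft_force: [-6.2, -1.6, 6.5]
grip_width: 0.224
```

```bash
python3 -c "
from h import *
wh()"
```

```text
t 13.97 pos [0.5811 0.0175 0.2803] ang 109.0 r 46.5 Ftan(load) 6.41 Frad 0.55 Fz 6.53 w 0.224
```

{"api": "drive_tool", "payload": {"rows": [[[0.0178,-0.0085,0,0,255],[0.037,-0.0153,0,0,255],[0.0567,-0.0192,0,0,255],[0.0767,-0.0205,0,0,255]]]}}

```text
time: 14.48
position: [0.6051, 0.0192, 0.2803]
tool_rot: [-3.118, 0.368, 0.007]
ft_force: [-6.5, 1.4, 5.7]
grip_width: 0.223
```

```bash
python3 -c "
from h import *
wh()"
```

```text
t 14.47 pos [0.6051 0.0192 0.2803] ang 79.1 r 46.5 Ftan(load) 6.69 Frad 0.09 Fz 5.75 w 0.223
```

{"api": "drive_tool", "payload": {"rows": [[[0.02,0.0013,0,0,255],[0.0397,0.0052,0,0,255],[0.0587,0.0117,0,0,255],[0.0767,0.0205,0,0,255]]]}}

```text
time: 14.98
position: [0.6262, 0.0089, 0.2803]
tool_rot: [-3.117, 0.366, 0.007]
ft_force: [-6.1, 1.9, 6.1]
grip_width: 0.221
```

```bash
python3 -c "
from h import *
wh()"
```

```text
t 14.97 pos [0.6262 0.0089 0.2803] ang 49.9 r 46.3 Ftan(load) 5.92 Frad -2.49 Fz 6.09 w 0.221
```

{"api": "drive_tool", "payload": {"rows": [[[0.0166,0.0112,0,0,255],[0.0317,0.0244,0,0,255],[0.0449,0.0395,0,0,255],[0.0561,0.0561,0,0,255]]]}}

```text
time: 15.48
position: [0.6388, -0.009, 0.2803]
tool_rot: [-3.114, 0.363, 0.007]
ft_force: [-5.1, 6.2, 5.8]
grip_width: 0.222
```

```bash
python3 -c "
from h import *
wh()"
```

```text
t 15.47 pos [ 0.6388 -0.009   0.2803] ang 22.4 r 45.9 Ftan(load) 7.7 Frad -2.3 Fz 5.82 w 0.222
```

{"api": "drive_tool", "payload": {"rows": [[[0.0088,0.018,0,0,255],[0.0153,0.037,0,0,255],[0.0192,0.0567,0,0,255],[0.0205,0.0767,0,0,255]]]}}

```text
time: 15.98
position: [0.6414, -0.0306, 0.2804]
tool_rot: [-3.112, 0.359, -0.001]
ft_force: [0.2, 9.4, 2.3]
grip_width: 0.226
```

```bash
python3 -c "
from h import *
wh()
b=snap('scene','s11');cv2.imwrite('pics/c11.png',cv2.resize(b['img'][225:325,220:340],(600,500),interpolation=cv2.INTER_CUBIC))"
```

```text
t 15.97 pos [ 0.6414 -0.0306  0.2804] ang -5.2 r 45.3 Ftan(load) 9.42 Frad -0.68 Fz 2.34 w 0.226
```

View pics/c11.png

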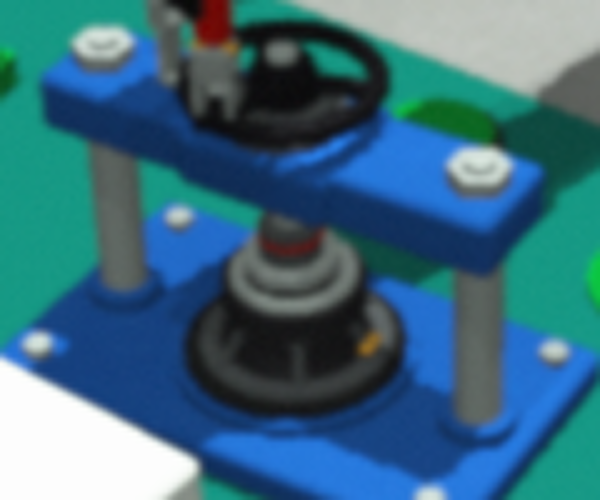

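{"api": "drive_tool", "payload": {"rows": [[[-0.0013,0.02,0,0,255],[-0.0052,0.0397,0,0,255],[-0.0117,0.0587,0,0,255]]]}}

```text
time: 16.4
position: [0.6362, -0.0472, 0.2804]
tool_rot: [-3.113, 0.359, -0.009]
ft_force: [6.6, 8.6, -0.1]
grip_width: 0.224
```

```bash
python3 -c "
from h import *
wh()
S=[load(n)['img'] for n in('scene0','s10','s11')]+[snap('scene','s12')['img']]
cv2.imwrite('pics/c12.png',np.hstack([cv2.resize(i[255:300,262:300],(190,450),interpolation=cv2.INTER_CUBIC) for i in S]))"
```

```text
t 16.4 pos [ 0.6362 -0.0472  0.2804] ang -27.4 r 45.0 Ftan(load) 10.7 Frad 1.89 Fz -0.1 w 0.224
```

View pics/c12.png

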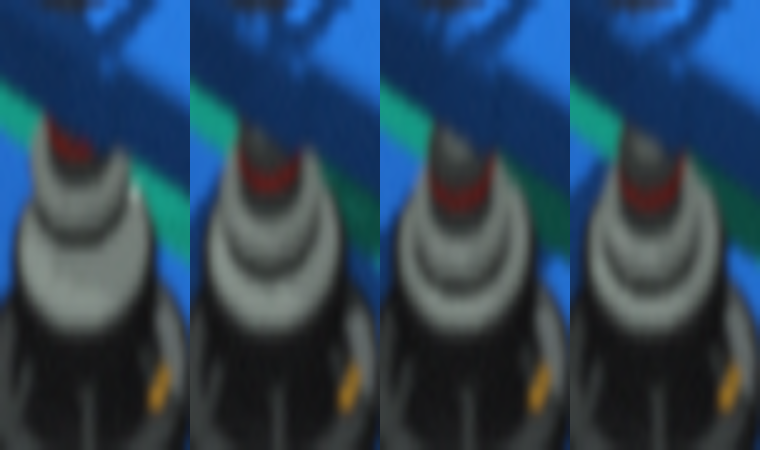

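```bash
python3 - <<'E'
from h import *
S=load('scene0')
a=np.array([.5963,-.0265]);print(proj(S,[*a,.10]),proj(S,[*a,.08]))
deg=dict(scene0=0,s10=235.5,s11=412,s12=434)
for c0,c1 in((266,272),(267,271),(268,273)):
    out={}
    for n in deg:
        im=load(n)['img'].astype(float).mean(2)[255:300,c0:c1].mean(1)
        x=np.arange(len(im));xx=np.arange(0,44,.05);f=np.interp(xx,x,im)
        from scipy.interpolate import CubicSpline
        f=CubicSpline(x,im)(xx)
        # darkest between light foot rim and light magnet: local min search in rows 275..287
        k=(xx>18)&(xx<33); i=xx[k][np.argmin(f[k])]; out[n]=round(i+255,2)
    print(c0,out)
for n in deg: print(n,load(n)['img'].astype(int).mean(2)[268:292,267:272].mean(1).round(0).astype(int))
E
```

```text
[278.40024489 272.45471467] [278.68573335 278.55736392]
266 {'scene0': np.float64(287.95), 's10': np.float64(287.95), 's11': np.float64(287.95), 's12': np.float64(287.95)}
267 {'scene0': np.float64(287.95), 's10': np.float64(287.95), 's11': np.float64(287.95), 's12': np.float64(287.95)}
268 {'scene0': np.float64(287.95), 's10': np.float64(287.95), 's11': np.float64(287.95), 's12': np.float64(287.95)}
scene0 [103 106 107 108 110 109 103  90  83  92 109 125 134 135 132 124 106  80
  53  32  24  22  24  28]
s10 [ 97  99 104 105 100  97  97 102 108 108 103 104 106 118 127 122 105  79
  52  33  23  21  24  28]
s11 [ 99  98 102 106 108 105 100 100 105 108 104  98  90  90  93 100  96  75
  51  32  23  20  23  27]
s12 [ 98  96  91  79  79  86  92  98 108 114 113 104  97 100 107 112 104  79
  52  33  23  21  24  28]
```

```bash
python3 - <<'E'
from h import *
from scipy.interpolate import CubicSpline
for c0,c1 in((274,277),(276,279),(278,281)):
  for n in('scene0','s10','s11','s12'):
    im=load(n)['img'].astype(float).mean(2)[255:300,c0:c1].mean(1);x=np.arange(255,300)
    xx=np.arange(276,286.5,.02);f=CubicSpline(x,im)(xx);print(c0,n,xx[np.argmin(f)].round(2),im[18:33].astype(int))
S=load('scene0');a=np.array([.5963,-.0265])
for z in(.08,.085,.09,.095,.1):print(z,proj(S,[a[0]+.02,a[1]+.014,z])[1])
E
```

```text
274 scene0 278.24 [ 78 106 112 104  86  60  71 107 119 124 133 137 134 121  91]
274 s10 281.46 [ 46  46  51  75 108 120 110  90  65  68 107 131 134 121  89]
274 s11 276.0 [ 46  45  45  46  54  84 114 118 104  84  62  86 122 120  89]
274 s12 276.0 [ 46  45  46  44  54  84 114 117 105  84  62  86 123 121  89]
276 scene0 278.32 [ 73 106 113 105  86  61  69 108 119 121 127 136 136 124  94]
276 s10 281.72 [ 49  47  48  67  99 117 113  94  69  62  97 125 133 124  93]
276 s11 276.36 [ 46  46  46  47  50  75 111 122 109  87  61  80 122 123  94]
276 s12 276.24 [ 46  45  46  46  49  75 112 122 110  87  61  79 122 124  93]
278 scene0 278.24 [ 78 106 110  99  82  58  70 109 119 121 126 136 136 124  94]
278 s10 281.52 [ 47  46  48  71 101 113 107  90  65  66 106 128 134 124  94]
278 s11 276.0 [ 46  46  45  46  52  78 109 116 105  86  64  83 123 123  94]
278 s12 276.0 [ 46  45  45  45  52  78 109 116 105  86  63  84 123 123  94]
0.08 284.37188259434066
0.085 282.8445795693818
0.09 281.31066474628915
0.095 279.77009509754623
0.1 278.22282722147827
```

Contact estimates:
- **Images:** the foot edge moved 10.5 mm for 235° and then only 4.8 mm more, so contact came at about 344°.
- **Loads:** the fit gives about 340°.

The wheel is now at 434°, so I aim for about 463° (contact plus about 120°).

{"api": "drive_tool", "payload": {"rows": [[[-0.0088,0.018,0.003,0,255],[-0.02,0.0346,0.003,0,255],[-0.0332,0.0497,0.003,0,255],[-0.0465,0.0615,0.003,0,255]]]}}

```text
time: 16.95
position: [0.62, -0.0645, 0.2804]
tool_rot: [-3.116, 0.362, -0.018]
ft_force: [10.3, 4.1, -0.1]
grip_width: 0.221
```

```bash
python3 -c "
from h import *
wh()"
```

```text
t 16.95 pos [ 0.62   -0.0645  0.2804] ang -58.0 r 44.8 Ftan(load) 10.87 Frad 1.95 Fz -0.05 w 0.221
```

The wheel is at about 465°, and the load excess of 4.3 N means about 2.1–2.2 rad past contact. I unload, open the jaws, and lift clear.

{"api": "drive_tool", "payload": {"rows": [[[0.007,-0.006,0,0,255],[0.013,-0.012,0,0,255],[0.013,-0.012,0,0,255],[0.013,-0.012,0,0,120],[0.013,-0.012,0,0,100],[0.013,-0.012,0,0,100],[0.013,-0.012,0,0,100]]]}}

```text
time: 17.82
position: [0.6196, -0.0654, 0.2786]
tool_rot: [3.12, -0.369, -0.001]
ft_force: [0.5, 0.2, -0.9]
grip_width: 0.567
```

```bash
python3 -c "
from h import *
wh();snap('wrist','w13')
wh()"
```

```text
t 17.82 pos [ 0.6196 -0.0654  0.2786] ang -59.1 r 45.4 Ftan(load) 0.53 Frad 0.13 Fz -0.9 w 0.567
t 17.88 pos [ 0.6197 -0.0654  0.2787] ang -59.0 r 45.4 Ftan(load) -0.25 Frad 0.2 Fz -0.16 w 0.582
```

View pics/w13.png

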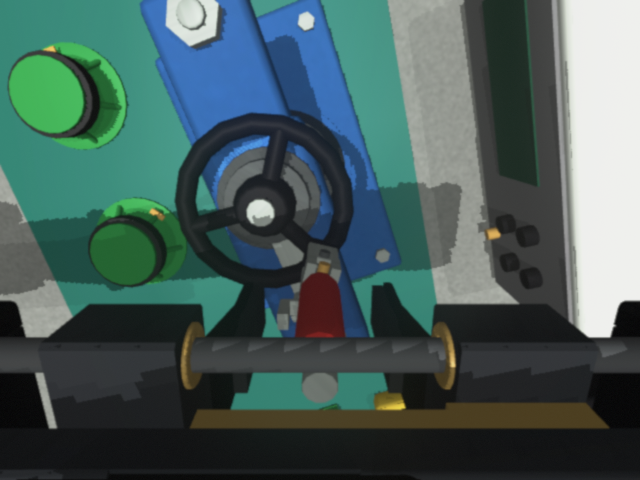

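The jaws are clear on both sides (fingers at x≈250 and 385, handle at x≈320). I lift straight up.

{"api": "drive_tool", "payload": {"rows": [[[0,0,-0.06,0,100],[0,0,-0.14,0,100],[0,0,-0.23,0,100],[0,0,-0.32,0,100],[0,0,-0.38,0,60],[0,0.0,-0.38,0,60]]]}}

```text
time: 18.62
position: [0.6206, -0.0657, 0.3958]
tool_rot: [-3.12, 0.369, -0.007]
ft_force: [-0.4, 0.6, 0.6]
grip_width: 0.729
```

```bash
python3 - <<'E'
from h import *
wh();a=snap('side','d14');b=snap('scene','s14');w=snap('wrist','w14')
A=cv2.resize(a['img'][190:330,290:400],(314,400),interpolation=cv2.INTER_CUBIC);B=cv2.resize(b['img'][185:335,210:350],(373,400),interpolation=cv2.INTER_CUBIC)
cv2.imwrite('pics/c14.png',np.hstack([B,A]))
for m in(a,b):
    im=m['img'].astype(int);r=((im[...,2]>90)&(im[...,1]<60)&(im[...,0]<60)).astype(np.uint8)
    r[:190]=0;r[262:]=0;r[:,:230]=0;r[:,375:]=0
    n,l,st,c=cv2.connectedComponentsWithStats(r);i=1+st[1:,4].argmax();print(st[i],c[i]);m['m']=c[i]
    p=np.argwhere(l==i)[:,::-1]; q=np.argsort(p[:,1]);m['t']=p[q[:12]].mean(0);m['b']=p[q[-12:]].mean(0)
for k in 'mtb':print(k,tri((a,*a[k]),(b,*b[k])).round(4))
E
```

```text
t 18.62 pos [ 0.6206 -0.0657  0.3958] ang -58.2 r 46.1 Ftan(load) -0.02 Frad -0.72 Fz 0.61 w 0.729
[353 218   7  18 102] [355.53921569 226.83333333]
[253 204   7  22 139] [255.92805755 214.44604317]Traceback (most recent call last):
  File "<stdin>", line 10, in <module>
  File "h.py", line 16, in tri
    c,w=ray(d,u,v);P=np.eye(3)-np.outer(w,w);A+=P;b+=P@c
        ~~~^^^^^^^
  File "h.py", line 10, in ray
    c=-R.T@t.ravel(); w=R.T@np.linalg.solve(K,[u,v,1.]); return c,w/np.linalg.norm(w)
      ~~~~^~~~~~~~~~
ValueError: matmul: Input operand 1 has a mismatch in its core dimension 0, with gufunc signature (n?,k),(k,m?)->(n?,m?) (size 2 is different from 3)
```

View pics/c14.png

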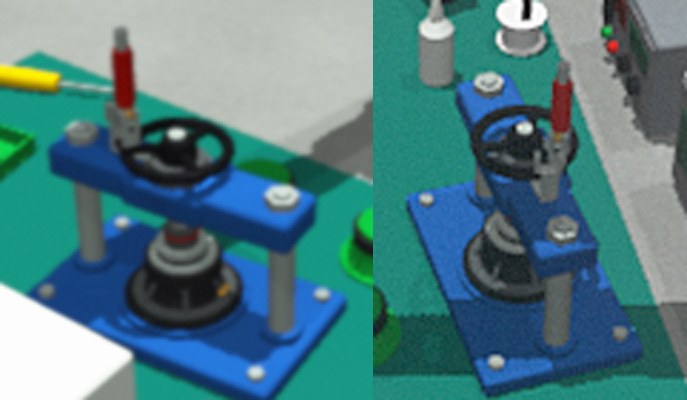

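View pics/w14.png

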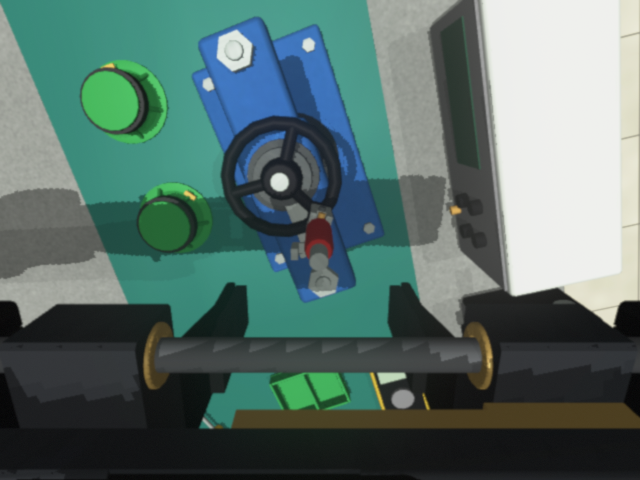

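```bash
python3 - <<'E'
from h import *
a,b=load('d14'),load('s14')
X=tri((a,355.54,226.83),(b,255.93,214.45));print(X.round(4),np.hypot(*(X[:2]-AX)),np.degrees(np.arctan2(*(X[:2]-AX)[::-1])))
# other things: difference between start and now (scene)
for n0,d in(('scene0',b),('side0',a)):
    df=cv2.absdiff(load(n0)['img'],d['img']).max(2);m=(df>60).astype(np.uint8);m=cv2.morphologyEx(m,cv2.MORPH_OPEN,np.ones((2,2)))
    n,l,st,c=cv2.connectedComponentsWithStats(m);print(n0,[(*s[:5],) for s in st[1:].tolist() if s[4]>25])
E
```

```text
[ 0.6217 -0.0662  0.2732] 0.04711226490863444 -57.40902270973568
scene0 [(242, 0, 31, 54, 975), (280, 0, 117, 20, 1789), (406, 0, 16, 29, 328), (423, 0, 94, 70, 2951), (523, 21, 81, 43, 684), (405, 30, 13, 38, 195), (387, 38, 6, 22, 83), (526, 56, 60, 39, 531), (545, 63, 95, 204, 7978), (426, 68, 9, 9, 42), (384, 70, 5, 17, 51), (413, 75, 28, 72, 1069), (231, 87, 15, 7, 67), (236, 95, 11, 5, 37), (248, 95, 14, 5, 55), (232, 97, 63, 47, 1627), (385, 98, 14, 28, 172), (223, 130, 11, 5, 33), (207, 137, 41, 45, 609), (374, 138, 8, 22, 116), (258, 142, 16, 31, 287), (418, 162, 7, 10, 53), (251, 197, 34, 51, 482), (300, 220, 66, 38, 1068), (231, 231, 22, 17, 173), (367, 232, 182, 120, 4429), (251, 270, 18, 16, 185), (273, 274, 12, 4, 31), (576, 287, 27, 19, 341), (222, 292, 26, 15, 197)]
side0 [(182, 11, 29, 61, 1227), (118, 33, 25, 11, 95), (144, 33, 9, 5, 29), (334, 33, 48, 10, 363), (131, 39, 53, 33, 755), (91, 41, 17, 5, 66), (131, 45, 15, 10, 86), (87, 47, 23, 40, 375), (291, 47, 9, 15, 117), (364, 58, 19, 25, 179), (184, 72, 91, 67, 1877), (141, 79, 49, 149, 1842), (322, 130, 78, 68, 2212), (212, 135, 21, 8, 116), (102, 153, 5, 7, 32), (322, 154, 6, 8, 39), (98, 164, 10, 33, 140), (176, 181, 79, 119, 2576), (348, 220, 13, 28, 204), (146, 229, 11, 37, 155), (90, 241, 17, 41, 292), (342, 260, 24, 15, 172), (271, 290, 23, 15, 284), (319, 296, 29, 20, 290), (373, 298, 8, 10, 40), (174, 309, 69, 20, 873), (273, 317, 14, 4, 31)]
```

The final check puts the grip at z=0.273 (0.275 home, 0.283 if drawn out), radius 47 mm and −57°. The speaker is unmoved, and the image differences match the arm, its shadow, the crank and the foot. I hand in.

```bash
python3 -c "
from h import *
print(ctrl.close_job())"
```

```text
the job is handed in; nothing more can be done
None
```

The job is done and handed in at about 19 s of the 64 s allowed. I lifted the crank out of its rest, swung it up until I felt the stop, and pushed it down about 8.5 mm until it latched. I then wound the handwheel about 465° clockwise, released the handle and lifted clear.

**Latch:** While pushing down, the force jumped from 17 to 37 N in 0.5 mm, which I took as the latch stop. After release the crank stands upright on its own. Its grip is at z = 0.273, against 0.275 if home and 0.283 if drawn out.

**Nip:** The two estimates of where the foot met the magnet agree roughly. The images of the foot give about 344° and the rise in load about 340°, so the nip is about 120–125° past contact. The readings were noisy: the load rose more steeply than the stated 2 N per rad over part of the range, so I trust the contact point to about ±15°.

**Surroundings:** The speaker looked unmoved and centred under the foot. I compared the start and end pictures; every change I could place came from the arm, its shadow, the crank or the foot. I did not measure each bench object separately. The last reading before handing in showed no contact force.

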